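Dry-clamp a cutting-board blank in the wedge tray

TASK

Set up the cutting-board blank in the glue-up tray: close the three loose staves up against the back fence, lay the fourth stave from the bench in front of them, and bring all four into one tight row with their left ends flush against the end stop. Then slide the wedge along its sloping rail and drive it home so that it clamps the row firmly, and leave the things on and around the tray alone.

Things in the scene. Friction and masses are not known exactly. Their poses are not given: they have to be found in the camera images.
- tray: White board fastened to the bench, 308 x 436 x 12 mm, carrying three wooden strips. Origin on its underside below the middle of the finished row; +x to the back fence (away from the robot), +y to the end stop (left), z up. Staves lie on its top, z = 12 mm; in the finished row their centres are at x = +63, +21, -21, -63 mm, y = 0, in any order.
- fence (a point): Middle of the back fence's inner face, at board top (tray x +84, y 0, z 12 mm). The fence runs along tray y from -114 to +112 mm, 24 mm thick, 24 mm high above the board. Axes as the tray.
- stop (a point): Middle of the end stop's inner face, at board top (tray x 0, y +100, z 12 mm). The stop runs along tray x from -80 to +84 mm, 24 mm thick, 24 mm high above the board. Axes as the tray.
- rail (a point): Point of the wedge rail's inner face at tray y = 0, board top (tray x -128.9 mm). The rail lies in front of the row, 28 mm thick, only 14 mm high above the board, from tray y -298 to +32 mm. Its inner face slopes: x = -128.9 mm + y/7, so the track between rail and row narrows to the left. Axes as the tray.
- stave_1: Sawn wooden stave, 42 (x) x 200 (y) x 32 (z) mm, 0.16 kg; origin in the middle of its underside, z up. The staves are alike. This one lies loose on the tray nearest the back fence, a little askew and some 5 to 25 mm short of the end stop.
- stave_2: Stave like stave_1, loose on the tray, the middle one of the three (its y axis may point to -y of the tray: the stave is symmetrical).
- stave_3: Stave like stave_1, loose on the tray, the front one of the three, next to the rail.
- stave_4: Stave like stave_1, lying flat on the bench to the left of the tray (underside at bench height), its long y axis pointing roughly towards or away from the robot.
- wedge: Hardwood wedge lying on the tray at the right front, backed off about 155 to 172 mm from its tight position. 140 mm long (y), 28 mm high, 0.14 kg. Origin mid-underside. +x face straight (at x = +26 mm); the -x face tapers 1 in 7 like the rail: 62 mm wide at the thick right end (y -70), 42 mm at the thin left end (y +70).
- wedge_head (a point): Middle of the wedge's thick right end face (wedge x -5, y -70, z 14 mm), where it is pushed, to the left. It then jams between rail and row and stays jammed; with the row fully closed, when the wedge's origin is at about tray x -110, y -50 mm, this point is at tray y -120 mm. 10 to 15 N is plenty.
- mug: white mug, 97 mm tall, standing at the far left; a bystander, leave it where it is
- tape_measure: yellow pocket tape standing on edge, 98 x 35 x 65 mm, left behind the stave on the bench; a bystander, leave it where it is
- try_square: small try square with wooden stock, lying flat at the left; a bystander, leave it where it is
- pencil: yellow carpenter's pencil, 178 mm long, 7 mm high, lying on the empty right part of the tray; a bystander, leave it where it is

How it is judged:
At the end, for the whole second after the job is handed in: Four staves flat in one row against the fence: gaps 2.5 mm at most in all, askew under 1 degree, left ends within 3 mm of the end stop; wedge flat between rail and row, within 14 mm of its tight position, pressing on the row with over 1 N; all at rest (x of stave_1 in the frame of tray between -0.0655 and 0.0645 m and y of stave_1 in the frame of tray between -0.003 and 0.0015 m and z of each of stave_1, stave_2, stave_3, stave_4, wedge in the frame of tray below 0.0145 m and angle between the y axis of each of stave_1, stave_2, stave_3, stave_4 and the y axis of tray, either way round below 0.02 rad and angle between each of stave_1, stave_2, stave_3, stave_4, wedge's own z axis and vertical below 0.03 rad and linear speed of each of stave_1, stave_2, stave_3, stave_4, wedge below 0.01 m/s and x of stave_2 in the frame of tray between -0.0655 and 0.0645 m and y of stave_2 in the frame of tray between -0.003 and 0.0015 m and x of stave_3 in the frame of tray between -0.0655 and 0.0645 m and y of stave_3 in the frame of tray between -0.003 and 0.0015 m and x of stave_4 in the frame of tray between -0.0655 and 0.0645 m and y of stave_4 in the frame of tray between -0.003 and 0.0015 m and y of wedge in the frame of tray between -0.064 and -0.025 m and x of wedge in the frame of tray between -0.114 and -0.107 m and angle between the y axis of wedge and the y axis of tray, either way round below 0.03 rad and (contact force between wedge and stave_1 above 1 N or contact force between wedge and stave_2 above 1 N or contact force between wedge and stave_3 above 1 N or contact force between wedge and stave_4 above 1 N)); the robot touches nothing.
It fails at once if a bystander is shifted by more than 25 mm (distance of any of mug, tape_measure, try_square, pencil from where it was at the start of the episode above 0.025 m).
It fails at once if the mug is tipped (angle between mug's own z axis and vertical above 0.3 rad).
It also fails if it takes over 72 s, if anything falls off the work surface, if the arm or the gripper's body presses on something with over 40 N, if the wrist force passes 120 N, or if a joint passes its speed limit or range.

ROBOT

A 7-joint arm with a two-finger parallel gripper is mounted at the origin on a cart in front of the work surface, level with it; the furniture and walls round the work are solid. World frame = base frame: x ahead of the robot, y to its left, z up, the work surface at z = 0. Lengths are in m, angles in rad, forces in N, time in s.
With the tool pointing down it reaches from about 0.425 to 0.975 m from the base axis. Payload 16.7 kg.
Tool frame: the origin (TCP) lies between the finger pads; the fingertips stand robot.finger_overhang ahead of it and the grasp point (between the pads) lies 5 mm behind it (robot.finger_overhang is the distance from the TCP to the fingertips, in m); z points along the fingers, y is the line along which they close (so a half turn about z gives the same grasp; the last joint's range is limited). The gripper opens to 85 mm and grips with 20 to 120 N. Pads are 22 mm wide; open, the fingers measure 114 mm over their backs; the gripper's body (76 mm by 85 mm) begins 54 mm behind the grasp point. The pads swing forward as they close: fully open they stand 13 mm farther back than shut.
Start: joints at [1.085, 0.426, 0.074, 1.606, -0.034, 1.111, -0.067], TCP at [0.223, -0.637, 0.245] pointing down, gripper open.
Joint ranges: [-2.85, 2.85], [-0.5, 2.14], [-1.23, 1.37], [0.21, 2.46], [-1.02, 4.16], [0.16, 2.05], [-2.73, 2.73]. Speed limits (rad/s): [1.89, 1.89, 2.39, 2.39, 3.01, 3.01, 3.01].

INTERFACE

Orientations are given as a unit quaternion [w, x, y, z].
In Python, from workcell import robot, vision, workorder gives the robot as it stands.
- The arm moves only by the tool arm_command, never from a script. Its argument "motion" is a list of rows, each a list of 7 numbers: the opening, from 0 (shut) to 1 (fully open), then the shift along the tool's x, y, z in mm, then the turn, a rotation vector about the tool's x, y, z in degrees. A call has 1 to 20 rows; each row shifts and turns the commanded pose from where the row before left it, along the tool's axes as they then stand; what a row does not reach is not made up. A row lasts 1/10 s, in which the tool goes at most 50 mm and 8.59 degrees, less where a joint would pass 70% of its speed; a pose out of reach is approached as far as the arm can. A call is refused whole if a number of a shift passes 50 or a number of a turn 8.59, either way. A call with a gripper value outside its range is refused whole. The fingers move at their own pace and stop on an object; "force" is the grip in N (left out, the last holds). Time passes only in rows, so rows that do not move let the fingers close. It gives the time, the measured TCP pose, the force, the opening and the grip force at its end, in the units of the state.
- robot.sense(): the state, without advancing time (a new reading comes with each control period).
- vision.capture(name): name is "scene" or "top" or "wrist"; returns the picture (400x640x3 uint8, blue, green, red); there is no depth.
- vision.camera_params(name): a dict with "fx", "fy", "cx", "cy" (pixels), "rvec" (rotation vector, rad) and "tvec" (3), from world to camera coordinates, as OpenCV has them. Camera axes: x right, y down, z forward; pixel columns grow to the right and rows downward; lengths in m; the calibration is good to about 2 mm. A picture is of the moment at which its call begins: read the wrist's pose just before it. camera_params takes no time and is no camera call; for the wrist camera it gives the pose at the moment of the call.
- workorder.job_done(): hands the job in; it is judged then, once.
The state is a dict: "time_s": time; "q": joint angles; "dq": joint speeds; "effort": joint torques, N m; "tcp_pos": TCP position; "tcp_rot": TCP orientation; "ft_force": force on the tool from outside, world axes, zero at the start; "moment": the same for the moment, N m; "gripper_width": finger opening in m; "gripper_force": force on a finger pad.
Only numpy, scipy, OpenCV 4.12 (cv2) and the standard library are available. Lean on these libraries where they do the work, as an engineer would, in place of code of your own. Each camera call takes 0.05 s, during which the arm holds its last target. There are 200 camera calls.

## Working session

There is one attempt and no reset: what is moved stays moved. The work goes in short steps, Python scripts to look and compute and a tool call to move; the robot and the scene stay as the last step left them, time stands still between calls to the robot, and variables do not carry over. Pictures are saved under pics/ and viewed, at most 10 in all, crops included, and the job is handed in when it is done.

Besides the shell and the picture viewer there is one more tool, called after ">>>" by a JSON object that holds its "method" and its "body". arm_command: Moves the arm, as the interface text tells. Its arguments: {"type":"object","properties":{"motion":{"type":"array","items":{"type":"array","items":{"type":"number"}}},"force":{"type":"number"}},"required":["motion"]}

```bash
mkdir -p pics; ls
cat > h.py <<'E'
import numpy as np, cv2
from scipy.spatial.transform import Rotation as R
from workcell import robot, vision, workorder
def cam(n):
    p=vision.camera_params(n); M=R.from_rotvec(np.ravel(p['rvec'])).as_matrix()
    return p,M,np.ravel(p['tvec'])
def ray(P,uv,z):
    p,M,t=P; uv=np.atleast_2d(uv).astype(float)
    d=np.c_[(uv[:,0]-p['cx'])/p['fx'],(uv[:,1]-p['cy'])/p['fy'],np.ones(len(uv))]@M
    c=-M.T@t
    return c+d*((z-c[2])/d[:,2])[:,None]
def proj(P,X):
    p,M,t=P; c=np.atleast_2d(X)@M.T+t
    return np.c_[c[:,0]/c[:,2]*p['fx']+p['cx'],c[:,1]/c[:,2]*p['fy']+p['cy']]
E
python3 - <<'E'
from h import *
s=robot.sense(); print(s, robot.finger_overhang)
for n in ['top','scene']:
    im=vision.capture(n); cv2.imwrite(f'pics/{n}0.png',im)
    P=cam(n); print(n,P[0]['fx'],-P[1].T@P[2])
E
```

```text
pics
{'time_s': 0.0, 'q': array([ 1.08451485,  0.42671687,  0.07384935,  1.60659193, -0.03415191,
        1.11078714, -0.06709868]), 'dq': array([-1.37723594e-03,  4.50392418e-04, -8.53556545e-04, -7.44736254e-05,
       -1.10122037e-03, -5.58658007e-05, -1.03397366e-04]), 'effort': array([ 2.24292395e-03, -9.49830651e+01,  3.76161620e+00, -4.63515222e+01,
        1.92409853e-02,  1.04166268e-02,  8.31826384e-06]), 'tcp_pos': array([ 0.2229197 , -0.63672723,  0.24462726]), 'tcp_rot': array([-6.09440292e-04,  9.85859878e-01,  1.67570620e-01, -1.25829549e-04]), 'ft_force': array([-0.92553179, -0.54711911, -0.18246959]), 'moment': array([-0.03679181, -0.00091112,  0.00351242]), 'gripper_force': 0.0, 'gripper_width': 0.08553819451113716} 0.014
top 510.4367841586205 [0.47632624 0.07613399 1.46124398]
scene 388.9897973021526 [-0.35280949  0.72566552  0.6414631 ]
```

View pics/top0.png

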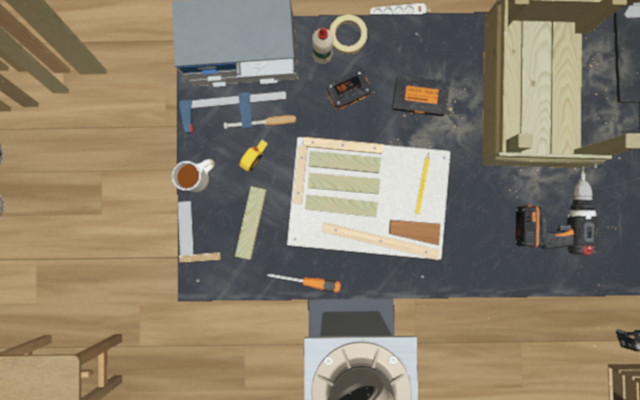

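View pics/scene0.png

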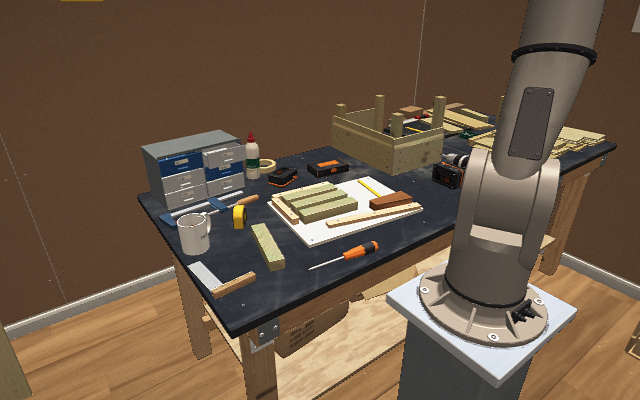

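The top view shows the tray with corners near (300,137), (449,150), (440,258) and (289,246). The three staves are at rows 160, 183 and 205, columns 306–380. The wedge is at (414,231), stave 4 at (250,223), the pencil at (423,183), the tape at (253,155) and the mug at (188,176). The scene view agrees. Next I'll measure with colour masks.

```bash
cat > m.py <<'E'
from h import *
def measure(im,P,boxes,up=4):
    hsv=cv2.cvtColor(im,cv2.COLOR_BGR2HSV)
    for k,(x0,y0,x1,y1,lo,hi,z) in boxes.items():
        m=cv2.inRange(hsv,np.array(lo),np.array(hi)); mm=np.zeros_like(m); mm[y0:y1,x0:x1]=m[y0:y1,x0:x1]
        cs,_=cv2.findContours(mm,cv2.RETR_EXTERNAL,cv2.CHAIN_APPROX_NONE)
        for c in sorted(cs,key=cv2.contourArea)[::-1][:3]:
            if cv2.contourArea(c)<100: continue
            w=ray(P,c[:,0,:],z)[:,:2]*1000
            (cx,cy),(a,b),ang=cv2.minAreaRect(w.astype(np.float32))
            print(k,'c',np.round((cx,cy),1),'size',np.round((a,b),1),'ang',round(ang,1),'area',cv2.contourArea(c))
E
python3 - <<'E'
from h import *
im=cv2.imread('pics/top0.png');hsv=cv2.cvtColor(im,cv2.COLOR_BGR2HSV)
for n,(u,v) in dict(st=(345,160),st4=(250,223),wedge=(414,231),board=(400,200),board2=(310,225),bench=(270,210),rail=(380,240),fence=(340,145),gap=(345,173)).items(): print(n,hsv[v,u], hsv[v-2:v+3,u-2:u+3].reshape(-1,3).mean(0).round())
from m import measure
P=cam('top')
G=((24,30,90),(45,150,255))
measure(im,P,{'stave':(300,148,385,220,*G,.044),'st4':(225,180,275,265,*G,.032),'wedge':(385,215,442,245,(0,90,30),(18,255,170),.04),'board':(280,130,455,265,(0,0,150),(180,40,255),.012),
'fence':(290,130,385,205,(5,41,150),(23,150,255),.036),'rail':(315,218,445,262,(5,41,150),(23,150,255),.026),'pencil':(410,145,440,220,(20,120,100),(32,255,255),.007+.012)})
cv2.imwrite('pics/top0c.png',cv2.resize(im[125:270,225:455],None,fx=3.4,fy=3.4,interpolation=cv2.INTER_CUBIC))
E
```

```text
st [ 29  49 194] [ 28.  49. 192.]
st4 [ 28  51 191] [ 28.  50. 193.]
wedge [ 14 129 172] [ 14. 129. 173.]
board [ 35   7 228] [ 34.   6. 228.]
board2 [ 35   7 231] [ 34.   6. 229.]
bench [109  23  89] [107.  21.  90.]
rail [ 12   7 185] [ 17.  41. 217.]
fence [ 19  52 230] [ 18.  48. 225.]
gap [ 36   6 229] [ 33.   8. 225.]
stave c [647.4  37.8] size [196.8  42.4] ang 83.5 area 981.0
stave c [587.6  40.5] size [196.7  41.7] ang 84.1 area 966.5
stave c [525.6  49.2] size [196.8  40.5] ang 83.0 area 936.5
st4 c [481.3 302.9] size [ 48.9 203.6] ang 76.6 area 1133.5
wedge c [ 449.2 -152.7] size [139.8  37.7] ang 76.2 area 205.0
board c [547.7 -30.4] size [438.  310.6] ang 83.8 area 14136.5
fence c [616.1  55.1] size [236.  188.2] ang 83.8 area 1079.0
rail c [424.9 -60.7] size [330.7  29.1] ang 75.1 area 975.5
rail c [ 448.7 -156.1] size [139.1  58.8] ang 84.4 area 819.5
pencil c [ 578.8 -181.5] size [  9. 154.] ang 78.0 area 120.0
```

View pics/top0c.png

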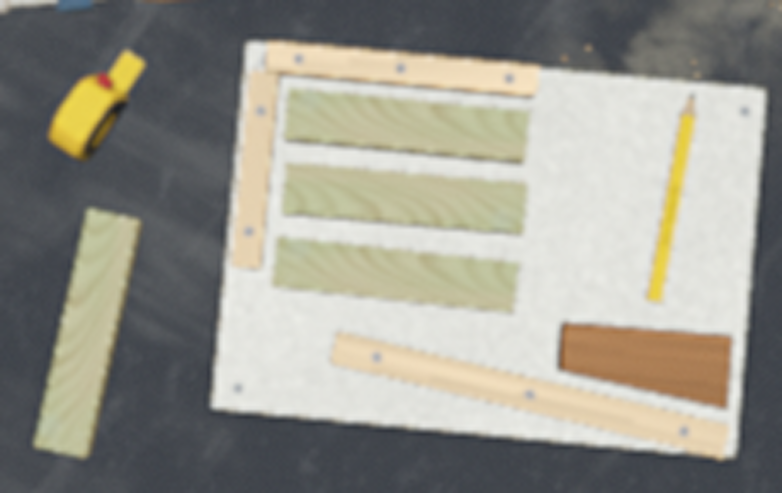

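>>> {"method": "arm_command", "body": {"motion": [[1, 0, 0, 0, 0, 0, 8.5], [1, 0, 0, 0, 0, 0, 8.5], [1, 0, 0, 0, 0, 0, 8.5], [1, 20, -33, 0, 0, 0, 0], [1, 20, -33, 0, 0, 0, 0], [1, 20, -33, 0, 0, 0, 0], [1, 20, -33, 0, 0, 0, 0], [1, 20, -33, 0, 0, 0, 0], [1, 20, -33, 0, 0, 0, 0], [1, 20, -33, 0, 0, 0, 0], [1, 20, -33, 0, 0, 0, 0], [1, 20, -33, 0, 0, 0, 0], [1, 20, -33, 0, 0, 0, 0], [1, 20, -33, 0, 0, 0, 0], [1, 0, -40, 0, 0, 0, 0], [1, 0, -40, 0, 0, 0, 0], [1, 0, -40, 0, 0, 0, 0], [1, 0, -30, 0, 0, 0, 0]]}}

```text
time_s: 1.9
tcp_pos: [0.4971, -0.1483, 0.2452]
tcp_rot: [-0.0, 0.999, -0.053, -0.0]
ft_force: [0.5, -0.6, 0.2]
gripper_width: 0.0859
gripper_force: 0.0
```

```bash
cat >> h.py <<'E'
YAW=np.radians(-6.2); O=np.array([.6016,.0516])
Rt=np.array([[np.cos(YAW),-np.sin(YAW)],[np.sin(YAW),np.cos(YAW)]])
def totray(w): return (np.asarray(w)[...,:2]-O)@Rt
def state():
    s=robot.sense(); q=s['tcp_rot']; M=R.from_quat([q[1],q[2],q[3],q[0]]).as_matrix()
    print('t',round(s['time_s'],2),'tray mm',(totray(s['tcp_pos'])*1000).round(1),'z',(s['tcp_pos'][2]*1000).round(1),'toolx yaw',np.degrees(np.arctan2(M[1,0],M[0,0])).round(2),'tilt',np.degrees(np.arccos(-M[2,2])).round(2),'F',s['ft_force'].round(1),'w',round(s['gripper_width']*1000,1),'g',round(s['gripper_force'],1))
    return s
E
python3 - <<'E'
from h import *
state(); P=cam('wrist'); im=vision.capture('wrist'); cv2.imwrite('pics/w1.png',im); print(-P[1].T@P[2],P[0]['fx'])
E
```

```text
t 1.9 tray mm [ -82.3 -210. ] z 245.2 toolx yaw -6.11 tilt 0.03 F [ 0.5 -0.6  0.2] w 85.9 g 0.0
[ 0.56581867 -0.15690352  0.37338163] 355.9641159273505
```

View pics/w1.png

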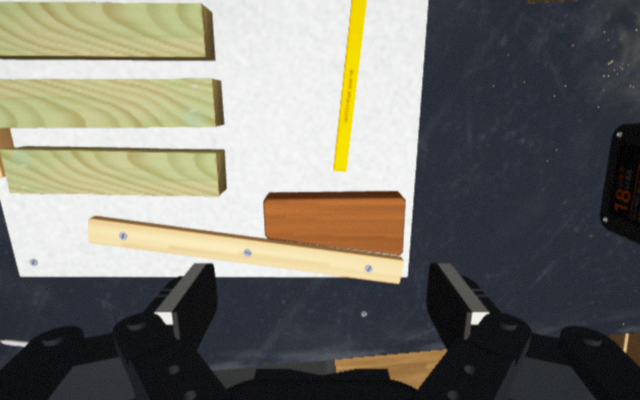

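The wrist view shows the staves at left, the rail from (90,217) to (403,256), the wedge at columns 264–405 and the open fingertips near (200,270) and (440,270). I'll check the tray frame against these points.

Run:
```python
from h import *
P=cam('wrist')
f=lambda uv,z:print((totray(ray(P,uv,z))*1000).round(1).tolist())
print('rail y32 (-124.3), y-298(-171.5)');f([[91,217],[89,241],[403,256],[400,283]],.026)
print('wedge top');f([[265,196],[267,239],[403,194],[402,252]],.040)
print('st3 top front/back right');f([[219,194],[219,150]],.044)
print('st3 left front');f([[10,194]],.044)
print('st2 right');f([[215,127],[214,80]],.044)
print('st1 right');f([[205,58],[203,4]],.044)
```

```text
rail y32 (-124.3), y-298(-171.5)
[[-126.7, 29.4], [-153.1, 36.1], [-168.4, -293.6], [-200.1, -292.5]]
wedge top
[[-99.8, -152.2], [-144.3, -152.5], [-97.2, -285.6], [-157.7, -288.8]]
st3 top front/back right
[[-97.0, -109.1], [-55.2, -112.2]]
st3 left front
[[-98.1, 90.6]]
st2 right
[[-34.4, -110.1], [5.8, -112.3]]
st1 right
[[23.7, -106.0], [65.3, -107.9]]
```

>>> {"method": "arm_command", "body": {"motion": [[1, -5, -40, 0, 0, 0, 0], [1, -10, -40, 10, 0, 0, 0], [1, -10, -40, 20, 0, 0, 0], [1, -15, -40, 20, 0, 0, 0], [1, -10, -30, 30, 0, 0, 0], [1, 0, 0, 30, 0, 0, 0], [1, 0, 0, 0, 0, 0, 0]]}}

```text
time_s: 2.65
tcp_pos: [0.4658, 0.0437, 0.1325]
tcp_rot: [0.0, 0.999, -0.053, -0.003]
ft_force: [0.1, -1.0, -0.1]
gripper_width: 0.0853
gripper_force: 0.0
```

Run:
```python
from h import *
state(); P=cam('wrist'); im=vision.capture('wrist'); cv2.imwrite('pics/w2.png',im)
```

```text
t 2.65 tray mm [-134.1  -22.5] z 132.5 toolx yaw -6.1 tilt 0.32 F [ 0.1 -1.  -0.1] w 85.3 g 0.0
```

View pics/w2.png

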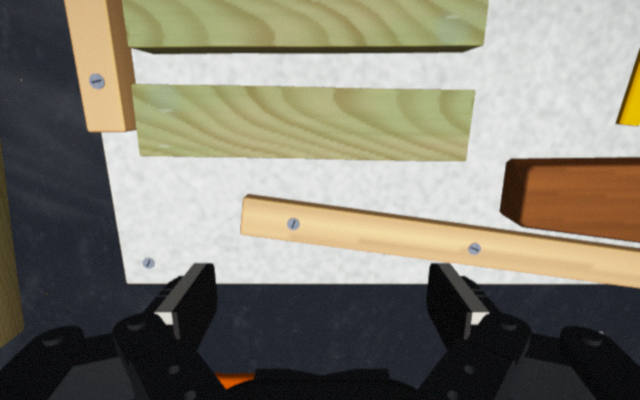

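The wrist view shows the stave 3 front edge at row 158, the rail below it and the fingers clear of both. I'll descend over the rail and push.

>>> {"method": "arm_command", "body": {"motion": [[1, 0, -5, 30, 0, 0, 0], [1, 0, -5, 30, 0, 0, 0], [1, 0, 0, 20, 0, 0, 0], [1, 0, 0, 6, 0, 0, 0], [1, 10, 0, 0, 0, 0, 0], [1, 10, 0, 0, 0, 0, 0], [1, 8, 0, 0, 0, 0, 0], [1, 8, 0, 0, 0, 0, 0], [1, 8, 0, 0, 0, 0, 0]]}}

```text
time_s: 3.6
tcp_pos: [0.5139, 0.0485, 0.0499]
tcp_rot: [-0.0, 0.999, -0.054, 0.0]
ft_force: [0.4, -0.6, -0.8]
gripper_width: 0.0856
gripper_force: 0.0
```

Run:
```python
from h import *
state(); P=cam('wrist'); im=vision.capture('wrist'); cv2.imwrite('pics/w3.png',im)
```

```text
t 3.6 tray mm [-86.8 -12.6] z 49.9 toolx yaw -6.22 tilt 0.05 F [ 0.4 -0.6 -0.8] w 85.6 g 0.0
```

View pics/w3.png

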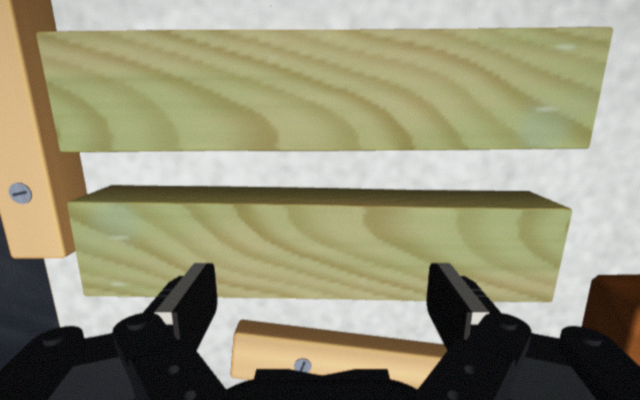

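Run:
```python
from h import *
P=cam('wrist')
print((totray(ray(P,[[85,295],[552,300],[70,201],[570,208],[300,150]],.044))*1000).round(1).tolist())
```

```text
[[-94.4, 86.0], [-97.1, -111.7], [-53.3, 84.3], [-56.4, -111.6], [-33.5, -5.9]]
```

>>> {"method": "arm_command", "body": {"motion": [[1, -20, 0, 0, 0, 0, 0], [1, -20, 0, 0, 0, 0, 0], [1, 0, 0, 9, 0, 0, 0], [1, 0, 0, 8, 0, 0, 0], [1, 0, 0, 0, 0, 0, 0], [1, 10, 0, 0, 0, 0, 0], [1, 10, 0, 0, 0, 0, 0], [1, 10, 0, 0, 0, 0, 0], [1, 10, 0, 0, 0, 0, 0], [1, 10, 0, 0, 0, 0, 0], [1, 5, 0, 0, 0, 0, 0], [1, 5, 0, 0, 0, 0, 0]]}}

```text
time_s: 4.85
tcp_pos: [0.5328, 0.0464, 0.0322]
tcp_rot: [0.0, 0.999, -0.054, -0.0]
ft_force: [-5.3, 0.4, 4.3]
gripper_width: 0.085
gripper_force: 2.8
```

```bash
python3 -c "
from h import *
state()"
```

```text
t 4.85 tray mm [-67.8 -12.6] z 32.2 toolx yaw -6.21 tilt 0.04 F [-5.3  0.4  4.3] w 85.0 g 2.8
```

>>> {"method": "arm_command", "body": {"motion": [[1, 4, 0, 0, 0, 0, 0], [1, 4, 0, 0, 0, 0, 0], [1, 2, 0, 0, 0, 0, 0], [1, 2, 0, 0, 0, 0, 0]]}}

```text
time_s: 5.25
tcp_pos: [0.5446, 0.0452, 0.0322]
tcp_rot: [0.0, 0.999, -0.054, -0.0]
ft_force: [-14.2, 3.5, 3.8]
gripper_width: 0.0852
gripper_force: 7.8
```

>>> {"method": "arm_command", "body": {"motion": [[1, 2, 0, 0, 0, 0, 0], [1, 1, 0, 0, 0, 0, 0], [1, 0, 0, 0, 0, 0, 0]]}}

```text
time_s: 5.55
tcp_pos: [0.5446, 0.0451, 0.0319]
tcp_rot: [0.0, 0.999, -0.054, -0.003]
ft_force: [-20.6, 2.9, 14.8]
gripper_width: 0.0857
gripper_force: 10.6
```

Run:
```python
from h import *
state(); P=cam('wrist'); im=vision.capture('wrist'); cv2.imwrite('pics/w4.png',im)
```

```text
t 5.55 tray mm [-56.  -12.6] z 31.9 toolx yaw -6.18 tilt 0.33 F [-20.6   2.9  14.8] w 85.7 g 10.6
```

View pics/w4.png

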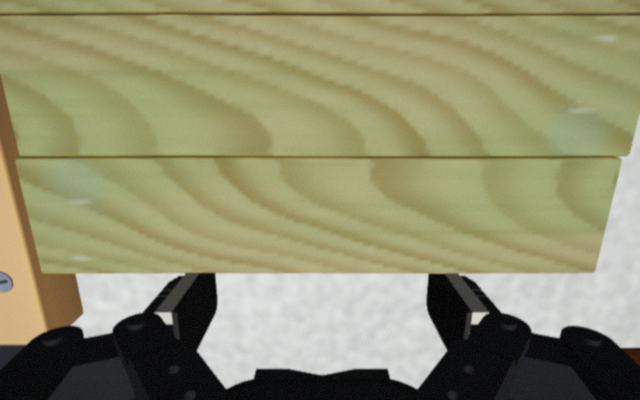

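The three staves are now closed up, with tight seams at rows 14 and 157. Next I'll go to stave 4.

>>> {"method": "arm_command", "body": {"motion": [[1, -5, 0, 0, 0, 0, 0], [1, -5, 0, -10, 0, 0, 0], [1, 0, 0, -30, 0, 0, 0], [1, 0, 0, -40, 0, 0, 0], [1, -10, -20, -40, 0, 0, 0], [1, -12, -38, 0, 0, 0, 0], [1, -12, -38, 0, 0, 0, 0], [1, -12, -38, 0, 0, 0, 0], [1, -12, -38, 0, 0, 0, 0], [1, -12, -38, 0, 0, 0, 0], [1, -11, -38, 0, 0, 0, 0], [1, 0, 0, 0, 0, 0, 7.2], [1, 0, 0, 0, 0, 0, 0]]}}

```text
time_s: 6.9
tcp_pos: [0.4838, 0.3024, 0.1531]
tcp_rot: [-0.0, 0.993, -0.117, 0.0]
ft_force: [-0.5, -1.4, -1.1]
gripper_width: 0.0854
gripper_force: 0.0
```

Run:
```python
from h import *
from m import measure
state(); P=cam('wrist'); im=vision.capture('wrist'); cv2.imwrite('pics/w5.png',im)
measure(im,P,{'st4':(0,0,640,400,(24,30,60),(45,200,255),.032)})
```

```text
t 6.9 tray mm [-144.2  236.6] z 153.1 toolx yaw -13.44 tilt 0.07 F [-0.5 -1.4 -1.1] w 85.4 g 0.0
st4 c [479.6 302.1] size [ 43.1 199.5] ang 76.6 area 15354.5
st4 c [564.7 106.9] size [60.6 14.2] ang 76.5 area 1593.0
```

View pics/w5.png

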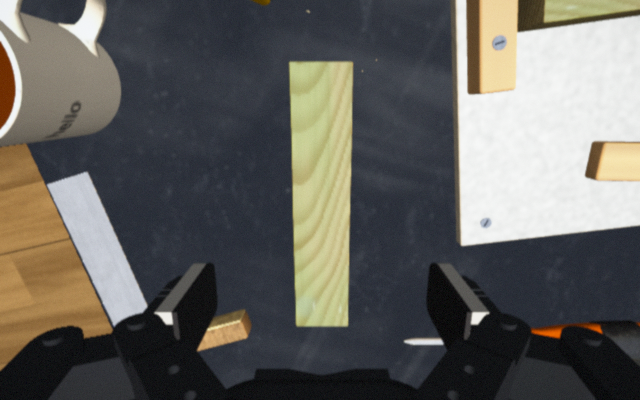

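>>> {"method": "arm_command", "body": {"motion": [[1, -4, 0, 35, 0, 0, 0], [1, 0, 0, 35, 0, 0, 0], [1, 0, 0, 35, 0, 0, 0], [1, 0, 0, 18, 0, 0, 0], [1, 0, 0, 5, 0, 0, 0], [0.3, 0, 0, 0, 0, 0, 0], [0.3, 0, 0, 0, 0, 0, 0], [0.3, 0, 0, 0, 0, 0, 0], [0.3, 0, 0, 0, 0, 0, 0], [0.3, 0, 0, 0, 0, 0, 0]], "force": 50}}

```text
time_s: 7.95
tcp_pos: [0.4809, 0.3024, 0.0259]
tcp_rot: [-0.001, 0.993, -0.117, 0.001]
ft_force: [-1.1, -1.8, 9.2]
gripper_width: 0.0413
gripper_force: 50.6
```

>>> {"method": "arm_command", "body": {"motion": [[0.3, 0, 0, -20, 0, 0, 0], [0.3, 0, 0, -40, 0, 0, 0], [0.3, 0, 0, -40, 0, 0, 0], [0.3, 13, 33, -20, 0, 0, 0], [0.3, 13, 33, 0, 0, 0, 0], [0.3, 13, 33, 0, 0, 0, 0], [0.3, 13, 33, 0, 0, 0, 0], [0.3, 13, 33, 0, 0, 0, 0], [0.3, 13, 33, 0, 0, 0, 0], [0.3, 13, 34, 0, 0, 0, 0], [0.3, 0, 0, 0, 0, 0, 8.27], [0.3, 0, 0, 0, 0, 0, 8.27], [0.3, 0, 0, 0, 0, 0, 8.27], [0.3, 0, 0, 0, 0, 0, 8.27], [0.3, 0, 0, 0, 0, 0, 8.27], [0.3, 0, 0, 0, 0, 0, 8.27], [0.3, 0, 0, 0, 0, 0, 8.27], [0.3, 0, 0, 0, 0, 0, 8.27], [0.3, 0, 0, 0, 0, 0, 8.27], [0.3, 0, 0, 0, 0, 0, 8.27]]}}

```text
time_s: 9.95
tcp_pos: [0.5102, 0.0535, 0.1365]
tcp_rot: [0.007, 0.775, -0.632, -0.01]
ft_force: [-0.2, 0.2, -3.7]
gripper_width: 0.0415
gripper_force: 51.8
```

Run:
```python
from h import *
state(); P=cam('wrist'); im=vision.capture('wrist'); cv2.imwrite('pics/w6.png',im)
```

```text
t 9.95 tray mm [-91.  -8.] z 136.5 toolx yaw -78.43 tilt 1.44 F [-0.2  0.2 -3.7] w 41.5 g 51.8
```

View pics/w6.png

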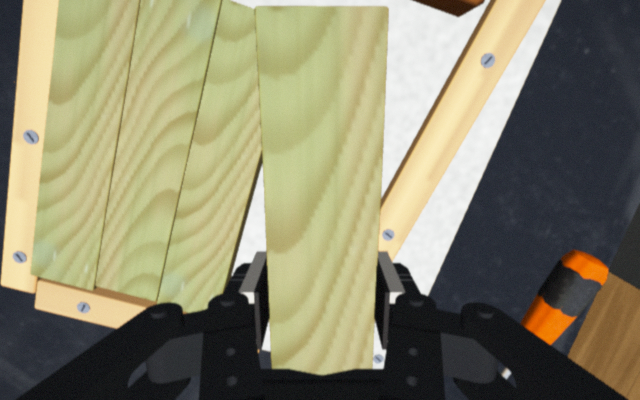

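Stave 4 is held squarely and the turn is lagging. I'll let it settle.

>>> {"method": "arm_command", "body": {"motion": [[0.3, 0, 0, 0, 0, 0, 0], [0.3, 0, 0, 0, 0, 0, 0]]}}

```text
time_s: 10.2
tcp_pos: [0.5098, 0.0537, 0.1352]
tcp_rot: [0.009, 0.777, -0.629, -0.011]
ft_force: [-1.1, -0.3, -1.6]
gripper_width: 0.0412
gripper_force: 51.7
```

```bash
python3 -c "
from h import *
print(state()['q'].round(2))"
```

```text
t 10.2 tray mm [-91.5  -7.8] z 135.2 toolx yaw -77.98 tilt 1.59 F [-1.1 -0.3 -1.6] w 41.2 g 51.7
[-0.91  0.43  0.86  2.09 -0.44  0.84 -2.72]
```

>>> {"method": "arm_command", "body": {"motion": [[0.3, 0, 0, 0, 0, 0, -8.5], [0.3, 0, 0, 0, 0, 0, -8.5], [0.3, 0, 0, 0, 0, 0, -8.5], [0.3, 0, 0, 0, 0, 0, -8.5], [0.3, 0, 0, 0, 0, 0, -8.5], [0.3, 0, 0, 0, 0, 0, -8.5], [0.3, 0, 0, 0, 0, 0, -8.5], [0.3, 0, 0, 0, 0, 0, -8.5], [0.3, 0, 0, 0, 0, 0, -8.5], [0.3, 0, 0, 0, 0, 0, -8.5], [0.3, 0, 0, 0, 0, 0, -8.5], [0.3, 0, 0, 0, 0, 0, -8.5], [0.3, 0, 0, 0, 0, 0, -8.5], [0.3, 0, 0, 0, 0, 0, -8.5], [0.3, 0, 0, 0, 0, 0, -8.5], [0.3, 0, 0, 0, 0, 0, -8.5], [0.3, 0, 0, 0, 0, 0, -8.5], [0.3, 0, 0, 0, 0, 0, -8.5], [0.3, 0, 0, 0, 0, 0, 0]]}}

```text
time_s: 12.1
tcp_pos: [0.5105, 0.0526, 0.1364]
tcp_rot: [-0.008, 0.793, 0.609, -0.01]
ft_force: [0.3, 1.1, -2.1]
gripper_width: 0.0414
gripper_force: 51.7
```

```bash
cat >> h.py <<'E'
def rel(x,y,z,a):
    "shift (tool mm), turn (deg rotvec) from now to tray mm x,y, world z mm, tool-x yaw a deg, tool down"
    s=state(); q=s['tcp_rot']; M=R.from_quat([q[1],q[2],q[3],q[0]])
    w=np.r_[O*1000+Rt@[x,y],z]
    T=R.from_euler('z',a,degrees=True)*R.from_euler('x',180,degrees=True)
    print('shift',M.inv().apply(w-s['tcp_pos']*1000).round(1),'turn',np.degrees((M.inv()*T).as_rotvec()).round(2))
E
python3 -c "
from h import *
rel(-86,-6,70,83.8)"
```

```text
t 12.1 tray mm [-90.7  -8.9] z 136.4 toolx yaw 74.99 tilt 1.42 F [ 0.3  1.1 -2.1] w 41.4 g 51.7
shift [ 3.9  5.8 66.3] turn [-1.4   0.23 -8.81]
```

>>> {"method": "arm_command", "body": {"motion": [[0.3, 2, 3, 20, -0.7, 0.1, -4.4], [0.3, 2, 3, 20, -0.7, 0.1, -4.4], [0.3, 0, 0, 26, 0, 0, 0], [0.3, 0, 0, 0, 0, 0, 0]]}}

```text
time_s: 12.5
tcp_pos: [0.5144, 0.0551, 0.0675]
tcp_rot: [-0.001, 0.747, 0.665, -0.003]
ft_force: [0.4, 0.6, -1.2]
gripper_width: 0.0412
gripper_force: 51.6
```

```bash
python3 -c "
from h import *
rel(-86,-6,39,83.8)
cv2.imwrite('pics/w7.png',vision.capture('wrist'))"
```

```text
t 12.5 tray mm [-87.   -5.9] z 67.5 toolx yaw 83.36 tilt 0.34 F [ 0.4  0.6 -1.2] w 41.2 g 51.6
shift [ 0.   1.2 28.4] turn [-0.3   0.15 -0.44]
```

View pics/w7.png

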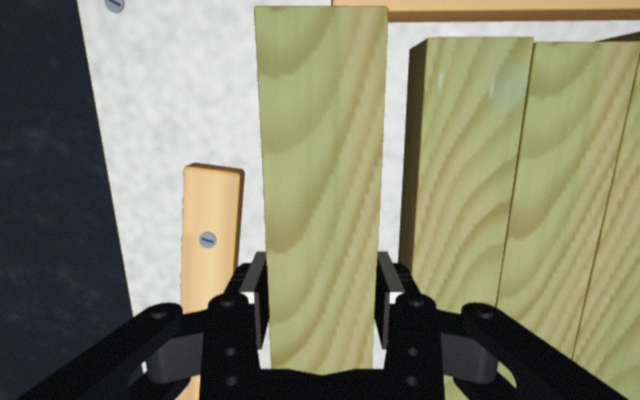

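Stave 4 hangs parallel to the row and both fingers have clearance to the row and the rail. I'll lower and release it.

>>> {"method": "arm_command", "body": {"motion": [[0.3, 0, 0, 15, -0.3, 0.1, -0.4], [0.3, 0, 0, 10, 0, 0, 0], [0.3, 0, 0, 2, 0, 0, 0], [0.3, 0, 0, 0, 0, 0, 0]]}}

```text
time_s: 12.95
tcp_pos: [0.5161, 0.0554, 0.0427]
tcp_rot: [0.001, 0.744, 0.669, 0.001]
ft_force: [-0.1, -0.5, -1.2]
gripper_width: 0.041
gripper_force: 51.7
```

```bash
python3 -c "
from h import *
rel(-86,-6,39,83.8)"
```

```text
t 12.95 tray mm [-85.4  -5.5] z 42.7 toolx yaw 83.91 tilt 0.17 F [-0.1 -0.5 -1.2] w 41.0 g 51.7
shift [-0.5 -0.6  3.7] turn [0.17 0.02 0.11]
```

>>> {"method": "arm_command", "body": {"motion": [[0.3, 0, -1, 2, 0, 0, 0], [0.3, 0, 0, 2, 0, 0, 0], [0.3, 0, 0, 0, 0, 0, 0]]}}

```text
time_s: 13.25
tcp_pos: [0.5149, 0.0556, 0.0383]
tcp_rot: [0.001, 0.743, 0.669, 0.001]
ft_force: [0.6, 0.1, -1.7]
gripper_width: 0.0415
gripper_force: 51.7
```

>>> {"method": "arm_command", "body": {"motion": [[0.54, 0, 0, 0, 0, 0, 0], [0.54, 0, 0, 0, 0, 0, 0], [0.54, 0, 0, 0, 0, 0, 0]]}}

```text
time_s: 13.55
tcp_pos: [0.515, 0.0555, 0.0383]
tcp_rot: [0.001, 0.743, 0.669, 0.001]
ft_force: [-1.1, 0.5, 0.8]
gripper_width: 0.0461
gripper_force: 0.0
```

>>> {"method": "arm_command", "body": {"motion": [[0.54, 0, 0, -25, 0, 0, 0], [0.3, 0, 0, -25, 0, 0, 0], [0, 0, -20, 0, 0, 0, 0], [0, 0, -30, 0, 0, 0, 0], [0, 0, 0, 0, 0, 0, 0], [0, 0, 0, 0, 0, 0, 0], [0, 0, 0, 22, 0, 0, 0], [0, 0, 0, 22, 0, 0, 0], [0, 0, 0, 0, 0, 0, 0]]}}

```text
time_s: 14.45
tcp_pos: [0.4645, 0.0604, 0.0422]
tcp_rot: [0.001, 0.743, 0.669, -0.001]
ft_force: [-0.4, -0.8, 1.0]
gripper_width: -0.0003
gripper_force: 0.0
```

```bash
python3 -c "
from h import *
rel(-137,-6,44,83.8)"
```

```text
t 14.45 tray mm [-137.2   -6.1] z 42.2 toolx yaw 83.95 tilt 0.11 F [-0.4 -0.8  1. ] w -0.3 g 0.0
shift [ 0.   0.2 -1.8] turn [0.01 0.11 0.15]
```

>>> {"method": "arm_command", "body": {"motion": [[0, 0, 8, 0, 0, 0, 0], [0, 0, 8, 0, 0, 0, 0], [0, 0, 6, 0, 0, 0, 0], [0, 0, 5, 0, 0, 0, 0], [0, 0, 3, 0, 0, 0, 0], [0, 0, 2, 0, 0, 0, 0], [0, 0, 0, 0, 0, 0, 0]]}}

```text
time_s: 15.15
tcp_pos: [0.4972, 0.0573, 0.0442]
tcp_rot: [0.001, 0.743, 0.669, 0.001]
ft_force: [-0.2, -0.2, -0.1]
gripper_width: -0.0
gripper_force: 0.0
```

>>> {"method": "arm_command", "body": {"motion": [[0, 0, 2, 0, 0, 0, 0], [0, 0, 2, 0, 0, 0, 0], [0, 0, 2, 0, 0, 0, 0]]}}

```text
time_s: 15.45
tcp_pos: [0.5012, 0.057, 0.0438]
tcp_rot: [0.0, 0.743, 0.669, -0.001]
ft_force: [-18.6, 2.7, 15.2]
gripper_width: 0.0
gripper_force: 10.0
```

>>> {"method": "arm_command", "body": {"motion": [[0, 0, -6, 0, 0, 0, 0], [0, 0, -2, -20, 0, 0, 0], [0, 0, 0, -40, 0, 0, 0], [0, -30, 14, -40, 0, 0, 0], [0, -35, 25, -10, 0, 0, 0], [0, -35, 25, 0, 0, 0, 0], [0, -34, 0, 0, 0, 0, 0], [0, 0, 0, 0, 0, 0, 0]]}}

```text
time_s: 16.25
tcp_pos: [0.5435, -0.0862, 0.1531]
tcp_rot: [0.002, 0.745, 0.667, 0.0]
ft_force: [-0.3, 0.2, -0.3]
gripper_width: 0.0001
gripper_force: 0.0
```

Run:
```python
from h import *
rel(-44,-140,36,83.8); P=cam('wrist'); im=vision.capture('wrist'); cv2.imwrite('pics/w8.png',im)
hsv=cv2.cvtColor(im,cv2.COLOR_BGR2HSV)
m=cv2.inRange(hsv,(24,30,60),(45,200,255)); cs,_=cv2.findContours(m,cv2.RETR_EXTERNAL,cv2.CHAIN_APPROX_NONE)
for c in sorted(cs,key=cv2.contourArea)[::-1][:3]:
    if cv2.contourArea(c)<800: continue
    w=totray(ray(P,c[:,0,:],.044))*1000
    print('area',cv2.contourArea(c),'min',w.min(0).round(1),'max',w.max(0).round(1))
    for x0 in range(-90,90,10):
        k=w[abs(w[:,0]-x0)<3]
        if len(k): print(x0,'ymin',k[:,1].min().round(1),end='; ')
    print()
    for y0 in range(-95,90,30):
        k=w[abs(w[:,1]-y0)<3]
        if len(k): print(y0,'x',k[:,0].min().round(1),k[:,0].max().round(1),end='; ')
```

```text
t 16.25 tray mm [ -42.9 -143.3] z 153.1 toolx yaw 83.61 tilt 0.25 F [-0.3  0.2 -0.3] w 0.1 g 0.0
shift [  3.5  -1.5 117.1] turn [ 0.21  0.13 -0.19]
area 42066.5 min [ -88.  -114.8] max [ 80.  -16.2]
-90 ymin -106.9; -80 ymin -106.9; -70 ymin -107.6; -60 ymin -107.7; -50 ymin -107.1; -40 ymin -112.5; -30 ymin -112.5; -20 ymin -112.6; -10 ymin -112.6; 0 ymin -114.7; 10 ymin -114.0; 20 ymin -114.8; 30 ymin -114.8; 40 ymin -114.2; 50 ymin -110.2; 60 ymin -110.9; 70 ymin -110.9; 80 ymin -110.3; 
-95 x -87.6 79.7; -65 x -87.8 79.7; -35 x -87.9 79.3;
```

Numerically the row is 167.4 mm wide, so all four staves are tight, and the tray x reading is 4 mm low. Next I'll push the right ends of the front pair to the left.

>>> {"method": "arm_command", "body": {"motion": [[0, 0, -3, 40, 0, 0, 0], [0, 0, 0, 40, 0, 0, 0], [0, 0, 0, 35, 0, 0, 0], [0, 5, 0, 0, 0, 0, 0], [0, 5, 0, 0, 0, 0, 0], [0, 5, 0, 0, 0, 0, 0], [0, 4, 0, 0, 0, 0, 0], [0, 4, 0, 0, 0, 0, 0], [0, 0, 0, 0, 0, 0, 0]]}}

```text
time_s: 17.2
tcp_pos: [0.5442, -0.0574, 0.0388]
tcp_rot: [0.002, 0.743, 0.669, 0.001]
ft_force: [0.5, -0.0, 0.1]
gripper_width: 0.0002
gripper_force: 0.0
```

>>> {"method": "arm_command", "body": {"motion": [[0, 3, 0, 0, 0, 0, 0], [0, 2, 0, 0, 0, 0, 0], [0, 0, 0, 0, 0, 0, 0]]}}

```text
time_s: 17.5
tcp_pos: [0.5441, -0.0542, 0.0381]
tcp_rot: [0.002, 0.744, 0.668, 0.001]
ft_force: [-1.5, -7.4, 5.4]
gripper_width: -0.0001
gripper_force: 3.9
```

```bash
python3 -c "
from h import *
rel(-46,-115,36,83.8)"
```

```text
t 17.5 tray mm [ -45.7 -111.4] z 38.1 toolx yaw 83.9 tilt 0.21 F [-1.5 -7.4  5.4] w -0.1 g 3.9
shift [-3.6 -0.3  2.1] turn [0.19 0.08 0.1 ]
```

>>> {"method": "arm_command", "body": {"motion": [[0, 2, 0, 0, 0, 0, 0], [0, 0, 0, 0, 0, 0, 0]]}}

```text
time_s: 17.7
tcp_pos: [0.5441, -0.0541, 0.0382]
tcp_rot: [0.002, 0.744, 0.668, -0.0]
ft_force: [-1.9, -18.8, 7.0]
gripper_width: -0.0
gripper_force: 9.0
```

>>> {"method": "arm_command", "body": {"motion": [[0, 2, 0, 0, 0, 0, 0], [0, 0, 0, 0, 0, 0, 0]]}}

```text
time_s: 17.9
tcp_pos: [0.5441, -0.054, 0.0382]
tcp_rot: [0.003, 0.745, 0.667, -0.001]
ft_force: [-3.3, -28.0, 7.1]
gripper_width: -0.0
gripper_force: 14.1
```

>>> {"method": "arm_command", "body": {"motion": [[0, -12, 0, 0, 0, 0, 0], [0, -12, 0, 0, 0, 0, 0], [0, 0, 28, 0, 0, 0, 0], [0, 0, 28, 0, 0, 0, 0], [0, 0, 28, 0, 0, 0, 0], [0, 0, 0, 0, 0, 0, 0], [0, 5, 0, 0, 0, 0, 0], [0, 5, 0, 0, 0, 0, 0], [0, 4, 0, 0, 0, 0, 0], [0, 4, 0, 0, 0, 0, 0], [0, 2, 0, 0, 0, 0, 0], [0, 0, 0, 0, 0, 0, 0]]}}

```text
time_s: 19.1
tcp_pos: [0.6269, -0.0632, 0.0381]
tcp_rot: [0.002, 0.744, 0.669, -0.0]
ft_force: [-2.9, -8.8, -1.0]
gripper_width: 0.0
gripper_force: 4.3
```

>>> {"method": "arm_command", "body": {"motion": [[0, 2, 0, 0, 0, 0, 0], [0, 1, 0, 0, 0, 0, 0], [0, 0, 0, 0, 0, 0, 0]]}}

```text
time_s: 19.4
tcp_pos: [0.6269, -0.0631, 0.0382]
tcp_rot: [0.002, 0.744, 0.668, -0.001]
ft_force: [-2.4, -19.2, -1.4]
gripper_width: 0.0
gripper_force: 10.5
```

```bash
python3 -c "
from h import *
rel(38,-111,36,83.8)"
```

```text
t 19.4 tray mm [  37.5 -111.3] z 38.2 toolx yaw 83.78 tilt 0.3 F [ -2.4 -19.2  -1.4] w 0.0 g 10.5
shift [0.3 0.5 2.2] turn [ 0.14  0.26 -0.02]
```

>>> {"method": "arm_command", "body": {"motion": [[0, -12, 0, 0, 0, 0, 0], [0, -10, 0, -20, 0, 0, 0], [0, 0, 0, -40, 0, 0, 0], [0, -31, -27, -20, 0, 0, 0], [0, -31, -28, 0, 0, 0, 0], [0, -32, -28, 0, 0, 0, 0], [0, -32, -28, 0, 0, 0, 0], [0, -32, -28, 0, 0, 0, 0], [0, -31, -27, 0, 0, 0, 0], [0, 0, 0, 0, 0, 0, 0]]}}

```text
time_s: 20.4
tcp_pos: [0.4365, -0.2545, 0.1181]
tcp_rot: [0.001, 0.745, 0.667, 0.0]
ft_force: [0.5, 0.1, 0.1]
gripper_width: -0.0
gripper_force: 0.0
```

Run:
```python
from h import *
rel(-128,-322,36,83.8)
P=cam('wrist'); im=vision.capture('wrist')
hsv=cv2.cvtColor(im,cv2.COLOR_BGR2HSV)
m=cv2.inRange(hsv,(5,100,30),(18,255,200)); cs,_=cv2.findContours(m,cv2.RETR_EXTERNAL,cv2.CHAIN_APPROX_NONE)
for c in sorted(cs,key=cv2.contourArea)[::-1][:2]:
    w=totray(ray(P,c[:,0,:],.040))*1000
    print(cv2.contourArea(c),w.min(0).round(1),w.max(0).round(1))
```

```text
t 20.4 tray mm [-131.1 -322.1] z 118.1 toolx yaw 83.62 tilt 0.14 F [0.5 0.1 0.1] w -0.0 g 0.0
shift [ 0.2  2.9 82.1] turn [ 0.13  0.05 -0.18]
23682.5 [-362.  -456.2] [-269.9 -251.4]
16468.0 [-161.3 -292.7] [-101.7 -202.4]
```

>>> {"method": "arm_command", "body": {"motion": [[0, 0, 0, 40, 0, 0, 0], [0, 0, 0, 40, 0, 0, 0], [0, 0, 0, 0, 0, 0, 0], [0, 10, 0, 0, 0, 0, 0], [0, 10, 0, 0, 0, 0, 0], [0, 10, 1, 0, 0, 0, 0], [0, 10, 1, 0, 0, 0, 0], [0, 10, 1, 0, 0, 0, 0], [0, 10, 1, 0, 0, 0, 0], [0, 10, 1, 0, 0, 0, 0], [0, 10, 1, 0, 0, 0, 0], [0, 10, 1, 0, 0, 0, 0], [0, 10, 1, 0, 0, 0, 0]]}}

```text
time_s: 21.75
tcp_pos: [0.4593, -0.1518, 0.0377]
tcp_rot: [0.001, 0.743, 0.669, 0.001]
ft_force: [-0.6, -2.3, 1.8]
gripper_width: 0.0001
gripper_force: 0.7
```

Run:
```python
from h import *
rel(-121,-131,36,83.8)
P=cam('wrist'); im=vision.capture('wrist')
hsv=cv2.cvtColor(im,cv2.COLOR_BGR2HSV)
m=cv2.inRange(hsv,(5,100,30),(18,255,200)); cs,_=cv2.findContours(m,cv2.RETR_EXTERNAL,cv2.CHAIN_APPROX_NONE)
for c in sorted(cs,key=cv2.contourArea)[::-1][:2]:
    w=totray(ray(P,c[:,0,:],.040))*1000
    (a,b,d)=cv2.minAreaRect(w.astype(np.float32)); print(cv2.contourArea(c),w.min(0).round(1),w.max(0).round(1),a,b,d)
```

```text
t 21.75 tray mm [-119.5 -217.6] z 37.7 toolx yaw 83.96 tilt 0.16 F [-0.6 -2.3  1.8] w 0.1 g 0.7
shift [86.6 -1.3  1.6] turn [0.16 0.03 0.16]
41030.0 [-162.3 -226.8] [ -94.7 -117.7] (-128.62432861328125, -172.228759765625) (67.60538482666016, 108.91139221191406) 0.17445120215415955
48.0 [ -86.9 -221.4] [ -85.3 -210.5] (-86.16603088378906, -215.91461181640625) (10.882322311401367, 1.242748737335205) 85.51372528076172
```

>>> {"method": "arm_command", "body": {"motion": [[0, 10, -1, 0, 0, 0, 0], [0, 10, -1, 0, 0, 0, 0], [0, 10, 0, 0, 0, 0, 0], [0, 10, 0, 0, 0, 0, 0], [0, 10, 0, 0, 0, 0, 0], [0, 10, 0, 0, 0, 0, 0], [0, 8, 0, 0, 0, 0, 0], [0, 0, 0, 0, 0, 0, 0]]}}

```text
time_s: 22.6
tcp_pos: [0.4643, -0.0835, 0.0376]
tcp_rot: [0.001, 0.743, 0.67, 0.001]
ft_force: [-0.7, -0.3, 0.5]
gripper_width: 0.0003
gripper_force: 0.0
```

>>> {"method": "arm_command", "body": {"motion": [[0, 6, 0, 0, 0, 0, 0], [0, 4, 0, 0, 0, 0, 0], [0, 2, 0, 0, 0, 0, 0]]}}

```text
time_s: 22.9
tcp_pos: [0.4658, -0.0747, 0.0378]
tcp_rot: [0.002, 0.744, 0.668, 0.0]
ft_force: [0.4, -23.7, 0.9]
gripper_width: -0.0001
gripper_force: 11.4
```

```bash
python3 -c "
from h import *
rel(-121,-131,36,83.8)"
```

```text
t 22.9 tray mm [-121.4 -140.2] z 37.8 toolx yaw 83.86 tilt 0.26 F [  0.4 -23.7   0.9] w -0.1 g 11.4
shift [9.2 0.4 1.8] turn [0.23 0.13 0.06]
```

>>> {"method": "arm_command", "body": {"motion": [[0, 2, 0, 0, 0, 0, 0], [0, 1, 0, 0, 0, 0, 0], [0, 0, 0, 0, 0, 0, 0]]}}

```text
time_s: 23.2
tcp_pos: [0.4658, -0.0743, 0.0378]
tcp_rot: [0.003, 0.745, 0.667, -0.0]
ft_force: [-0.2, -31.4, -0.8]
gripper_width: 0.0001
gripper_force: 15.6
```

```bash
python3 -c "
from h import *
rel(-121,-131,36,83.8)"
```

```text
t 23.2 tray mm [-121.4 -139.8] z 37.8 toolx yaw 83.69 tilt 0.35 F [ -0.2 -31.4  -0.8] w 0.1 g 15.6
shift [8.8 0.4 1.8] turn [ 0.25  0.25 -0.11]
```

>>> {"method": "arm_command", "body": {"motion": [[0, -8, 0, 0, 0, 0, 0], [0, -10, 0, 0, 0, 0, 0], [0, 0, 0, -30, 0, 0, 0], [0, 0, 0, -40, 0, 0, 0], [0, 0, 20, -40, 0, 0, 0], [0, 0, 20, -40, 0, 0, 0], [0, 0, 30, -30, 0, 0, 0], [0, 0, 0, 0, 0, 0, 0]]}}

```text
time_s: 24.0
tcp_pos: [0.5375, -0.0953, 0.222]
tcp_rot: [0.004, 0.743, 0.669, 0.004]
ft_force: [0.7, 0.1, 0.7]
gripper_width: 0.0001
gripper_force: 0.0
```

```bash
cat > c.py <<'E'
from h import *
state(); P=cam('wrist'); im=vision.capture('wrist')
hsv=cv2.cvtColor(im,cv2.COLOR_BGR2HSV)
def show(lo,hi,z,n):
    m=cv2.inRange(hsv,lo,hi); cs,_=cv2.findContours(m,cv2.RETR_EXTERNAL,cv2.CHAIN_APPROX_NONE)
    for c in sorted(cs,key=cv2.contourArea)[::-1][:n]:
        w=totray(ray(P,c[:,0,:],z))*1000
        print('area',cv2.contourArea(c),w.min(0).round(1),w.max(0).round(1))
        print(' right ends',[(x,k[:,1].min().round(1)) for x in range(-150,85,10) if len(k:=w[abs(w[:,0]-x)<2])])
        print(' sides',[(y,k[:,0].min().round(1),k[:,0].max().round(1)) for y in range(-120,90,20) if len(k:=w[abs(w[:,1]-y)<2])])
show((24,30,60),(45,200,255),.044,1)
show((5,100,30),(18,255,200),.040,1)
E
python3 c.py
```

```text
t 24.0 tray mm [ -47.8 -153. ] z 222.0 toolx yaw 83.99 tilt 0.59 F [0.7 0.1 0.7] w 0.1 g 0.0
area 25818.5 [ -88.2 -113.8] [92.6 -7.9]
 right ends [(-90, np.float64(-87.9)), (-80, np.float64(-101.7)), (-70, np.float64(-101.6)), (-60, np.float64(-101.6)), (-50, np.float64(-101.6)), (-40, np.float64(-101.6)), (-30, np.float64(-101.6)), (-20, np.float64(-101.5)), (-10, np.float64(-101.5)), (0, np.float64(-101.5)), (10, np.float64(-101.5)), (20, np.float64(-101.4)), (30, np.float64(-101.4)), (40, np.float64(-101.4)), (50, np.float64(-101.4)), (60, np.float64(-101.3)), (70, np.float64(-102.2)), (80, np.float64(-113.8))]
 sides [(-100, np.float64(-87.6), np.float64(83.0)), (-80, np.float64(-87.7), np.float64(80.7)), (-60, np.float64(-87.8), np.float64(79.3)), (-40, np.float64(-88.0), np.float64(80.0)), (-20, np.float64(-88.0), np.float64(79.6))]
area 13972.5 [-388.1 -388.5] [-275.7 -165.2]
 right ends []
 sides []
```

```bash
cat >> c.py <<'E'
print('---'); show((5,100,30),(18,255,255),.040,3)
# fence inner edge vs stave back edge: hue profile across tray x at given y
for y in (-80,-50,-20):
    xs=np.arange(60,112,1.0); w=np.c_[(O*1000+np.c_[xs,np.full(len(xs),y)]@Rt.T)/1000,np.full(len(xs),.044)]
    uv=proj(P,w).round().astype(int); print(y,[(int(x),int(hsv[v,u,0]),int(hsv[v,u,2])) for x,(u,v) in zip(xs,uv) if 72<x<95 and 0<=u<640 and 0<=v<400])
E
python3 c.py | sed -n '/---/,$p'
```

```text
---
area 14314.5 [-390.3 -387.4] [-275.9 -164.9]
 right ends []
 sides []
area 10021.5 [-171.4 -284.8] [-86.2  -8.6]
 right ends [(-150, np.float64(-183.5)), (-140, np.float64(-129.1)), (-130, np.float64(-129.1)), (-120, np.float64(-129.1)), (-110, np.float64(-129.0)), (-100, np.float64(-129.0)), (-90, np.float64(-129.0))]
 sides [(-120, np.float64(-148.4), np.float64(-86.7)), (-100, np.float64(-145.9), np.float64(-88.7)), (-80, np.float64(-142.5), np.float64(-88.8)), (-60, np.float64(-140.0), np.float64(-89.0)), (-40, np.float64(-136.8), np.float64(-89.1)), (-20, np.float64(-133.6), np.float64(-89.1))]
area 1565.5 [ 227.4 -253.5] [ 257.4 -162.6]
 right ends []
 sides []
-80 [(73, 35, 204), (74, 33, 200), (75, 32, 198), (76, 34, 200), (77, 36, 205), (78, 35, 204), (79, 29, 215), (80, 24, 241), (81, 23, 250), (82, 23, 251), (83, 23, 251), (84, 23, 250), (85, 23, 251), (86, 23, 251), (87, 23, 250), (88, 23, 250), (89, 24, 250), (90, 23, 250), (91, 23, 250), (92, 23, 250), (93, 23, 249), (94, 23, 248)]
-50 [(73, 34, 205), (74, 33, 203), (75, 34, 205), (76, 33, 200), (77, 34, 205), (78, 34, 206), (79, 32, 207), (80, 23, 246), (81, 23, 249), (82, 23, 249), (83, 23, 249), (84, 23, 249), (85, 22, 250), (86, 23, 249), (87, 23, 248), (88, 23, 248), (89, 23, 248), (90, 22, 248), (91, 22, 248), (92, 22, 248), (93, 23, 247), (94, 22, 246)]
-20 [(73, 27, 187), (74, 25, 184), (75, 26, 181), (76, 26, 183), (77, 26, 184), (78, 28, 187), (79, 27, 190), (80, 21, 233), (81, 22, 245), (82, 22, 247), (83, 22, 246), (84, 23, 246), (85, 22, 246), (86, 22, 245), (87, 23, 244), (88, 23, 245), (89, 23, 244), (90, 21, 244), (91, 22, 244), (92, 22, 244), (93, 21, 242), (94, 21, 242)]
```

```bash
python3 -c "
from h import *
print(workorder.job_done())"
```

```text
the job is handed in; nothing more can be done
None
```

I handed the job in at about 24 s (limit 72 s): all four staves are tight against the fence and flush at the end stop. The wedge is jammed at about tray y −58 mm (allowed −64 to −25), driven with about 31 N, more than the suggested 10–15 N. The clamping force on the row could not be measured directly, and I did not re-check the bystanders at the end.

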